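Close up the row of paperbacks

ROBOT

A 6-joint arm with a two-finger parallel gripper is mounted at the origin on the work surface. World frame = base frame: x ahead of the robot, y to its left, z up, the work surface at z = 0. Lengths are in m, angles in rad, forces in N, time in s.
With the tool pointing down it reaches from about 0.375 to 0.9 m from the base axis. Payload 3.1 kg.
Tool frame: the origin (TCP) lies between the finger pads; the fingertips stand 17 mm ahead of it and the grasp point (between the pads) lies 2 mm behind it; z points along the fingers, y is the line along which they close (so a half turn about z gives the same grasp; the last joint's range is limited). The gripper opens to 85 mm and grips with 20 to 120 N. Pads are 22 mm wide; open, the fingers measure 114 mm over their backs; the gripper's body (76 mm by 85 mm) begins 54 mm behind the grasp point. The pads swing forward as they close: fully open they stand 13 mm farther back than shut.
Start: joints at [1.167, 0.527, 1.433, -0, 1.181, -0.178], TCP at [0.139, 0.609, 0.248] pointing down, gripper open.
Joint ranges: [-3.08, 3.08], [-0.75, 2.2], [0.22, 2.44], [-1.43, 4.57], [0, 2.65], [-2.85, 2.85]. Speed limits (rad/s): [2.79, 2.79, 3.14, 3.14, 3.14, 3.14].

INTERFACE

Orientations are given as a unit quaternion [x, y, z, w].
In Python, from station import sense, vision, order gives the robot as it stands.
- The arm moves only by the shell command python3 -m crank 'ROWS' [OPENING] [FORCE]. ROWS is JSON, a list of rows, each an object with "dp": the shift along the world's x, y, z in units of 30 mm (1.0 is 30 mm), a list of three; "angular": the turn, a rotation vector about the world's x, y, z in degrees, a list of three. In form: [{"dp": [dx, dy, dz], "angular": [ax, ay, az]}, ...]. A call has 1 to 20 rows; each row shifts and turns the commanded pose from where the row before left it; what a row does not reach is not made up. A row lasts 1/10 s, in which the tool goes at most 50 mm and 8.59 degrees, less where a joint would pass 70% of its speed; a pose out of reach is approached as far as the arm can. A call is refused whole if a number of a shift passes 1 or a number of a turn 8.59, either way. A call with a gripper value outside its range is refused whole. OPENING is the closure, from 0 (fully open) to 1 (shut), set as the call begins (- or left out, the last holds). The fingers move at their own pace and stop on an object; FORCE is the grip in N (left out, the last holds). Time passes only in rows, so rows that do not move let the fingers close. It gives the time, the measured TCP pose, the force, the opening and the grip force at its end, in the units of the state.
- sense(): the state, without advancing time (a new reading comes with each control period).
- vision.snapshot(name): name is "scene" or "top" or "wrist"; returns a dict with "image" (480x640x3 uint8, blue, green, red), "range_z" (480x640 float32, m along the optical axis (not along the pixel's ray), 0 where there is no reading), "mtx" (3x3 intrinsics, pixels), "dist" ([k1, k2, p1, p2, k3] as OpenCV has them; the pictures are not rectified), "pose" (4x4, takes a point from camera to world coordinates); the wrist camera has in their place "mount" (4x4, takes a point from camera to tool coordinates, whose origin is the TCP and whose axes are the flange's). Camera axes: x right, y down, z forward; pixel columns grow to the right and rows downward; lengths in m; the calibration is good to about 2 mm. A picture is of the moment at which its call begins: read the wrist's pose just before it.
- order.sign_off(): hands the job in; it is judged then, once.
The state is a dict: "t": time; "q": joint angles; "qd": joint speeds; "tau": joint torques, N m; "tcp_pos": TCP position; "tool_rot": TCP orientation; "force": force on the tool from outside, world axes, zero at the start; "ft_torque": the same for the moment, N m; "finger_gap": opening from 0.0 (shut) to 1.0 (fully open); "gripper_force": force on a finger pad.
Only numpy, scipy, OpenCV 4.12 (cv2) and the standard library are available. Lean on these libraries where they do the work, as an engineer would, in place of code of your own. Each camera call takes 0.05 s, during which the arm holds its last target. There are 200 camera calls.

TASK

Tidy the four paperbacks on the little table-top bookshelf by pushing with the fingers only: push every book that sticks out straight back until it touches the shelf's back board, and slide the wooden bookend along until the whole row stands upright, square and shut tight between it and the shelf's end panel. Do not pick up, lift or tip the books or the bookend, and leave the other things on the table where they are.

Things in the scene. Friction and masses are not known exactly. Their poses are not given: they have to be found in the camera images.
- bookshelf: Low brown wooden table-top bookshelf, fixed. Origin: centre of its underside, on the table; x from its open front to its back, y along it to its end panel, z up. Baseboard 180 (x) x 400 (y) x 15 mm thick; books stand on it. End panel 165 mm high across the +y end, inner face at y = +188 mm; the -y end and the front are open.
- shelf_back (a point): Point on the front face of the shelf's back board (x = +78 mm, y = 0 in the shelf's frame), at its top edge 75 mm above the table. Books go back until they touch this face; a book is home with its origin at x = +25.5 mm in the shelf's frame.
- book_a: Upright paperback, 105 (x) x 20 thick (y) x 148 mm high, 0.13 to 0.4 kg. Origin: centre of its bottom; spine at x = -52.5 mm faces the shelf's open front, page edge +52.5 mm. The books stand in any order, gaps between, 3 to 55 mm out from the back board. It slides easily; push its spine mid-width, at most 100 mm above the table or it may tip.
- book_b: Upright paperback, 105 (x) x 24 thick (y) x 148 mm high, 0.13 to 0.4 kg. Origin: centre of its bottom; spine at x = -52.5 mm faces the shelf's open front, page edge +52.5 mm. The books stand in any order, gaps between, 3 to 55 mm out from the back board. It slides easily; push its spine mid-width, at most 100 mm above the table or it may tip.
- book_c: Upright paperback, 105 (x) x 28 thick (y) x 148 mm high, 0.13 to 0.4 kg. Origin: centre of its bottom; spine at x = -52.5 mm faces the shelf's open front, page edge +52.5 mm. The books stand in any order, gaps between, 3 to 55 mm out from the back board. It slides easily; push its spine mid-width, at most 100 mm above the table or it may tip.
- book_d: Upright paperback, 105 (x) x 34 thick (y) x 148 mm high, 0.13 to 0.4 kg. Origin: centre of its bottom; spine at x = -52.5 mm faces the shelf's open front, page edge +52.5 mm. The books stand in any order, gaps between, 3 to 55 mm out from the back board. It slides easily; push its spine mid-width, at most 100 mm above the table or it may tip.
- bookend: Pale wooden bookend, 0.4 to 0.75 kg, standing on the baseboard about 15 to 75 mm beyond the books (-y side). Origin: centre of its 100 (x) x 75 (y) mm underside. Board 16 mm thick, 115 mm high at its +y side (face to the books at y = +37.5 mm); behind it a solid block foot 45 mm high. With all four books (106 mm) shut tight its origin is at y = +44.5 mm in the shelf's frame.
- bookend_push (a point): Middle of the flat outer face of the bookend's block foot (y = -37.5 mm in its frame, 22 mm above its underside; face 100 mm wide, 45 mm high): the place to push on, towards the bookend's +y. Slides easily; 3 to 8 N moves bookend and books.
- glasses_case: Bystander, loose, not to be disturbed: dark glasses case 58 x 160 x 36 mm lying in front of the shelf. Origin: centre of its underside.
- mug: Bystander, loose, not to be disturbed: white mug 80 mm wide, 92 mm high, beyond the shelf's open end. Origin: centre of its underside.
- tape_dispenser: Bystander, loose, not to be disturbed: grey tape dispenser 130 x 55 x 89 mm high, behind the shelf. Origin: centre of its underside.
- paper_head: Bystander, loose, not to be disturbed: papier-mache animal head on an upturned paper cup, 180 mm high, behind the shelf. Origin: centre of its underside.
- sanitiser: Bystander, loose, not to be disturbed: white pump bottle 66 mm wide, 177 mm high, in front of the shelf's open end. Origin: centre of its underside.
- glue_stick: Bystander, loose, not to be disturbed: white glue stick 31 mm wide, 90 mm high, standing outside the end panel. Origin: centre of its underside.
- pen_pot: Bystander, loose, not to be disturbed: dark round pen pot 76 mm wide, 95 mm high (pens to 150 mm), outside the end panel. Origin: centre of its underside.
There are look-alikes about, which are no part of the job. What is shaped like the bookend but yellow is not meant.

How it is judged:
By the outcome, as a careful person would: the job done as asked, in the order asked, and still so for the second after the job is handed in, with the robot touching nothing.
It also fails if it takes over 67 s, if anything falls off the work surface, if the arm or the gripper's body presses on something with over 40 N, if the wrist force passes 120 N, or if a joint passes its speed limit or range.

## Working session

There is one attempt and no reset: what is moved stays moved. The work goes in short steps, Python scripts to look and compute and a shell command to move; the robot and the scene stay as the last step left them, time stands still between calls to the robot, and variables do not carry over. Pictures are saved under pics/ and viewed, at most 10 in all, crops included, and the job is handed in when it is done.

```bash
mkdir -p pics; ls; python3 - <<'E'
from station import sense, vision
import cv2, numpy as np
for n in ("scene","top"):
    s=vision.snapshot(n); cv2.imwrite(f"pics/{n}0.png",s["image"]); np.savez(f"{n}0.npz",**s)
    print(n,np.round(s["mtx"],1).tolist(),s["dist"],np.round(s["pose"],3).tolist())
s=sense(); print(s["t"],s["tcp_pos"],s["tool_rot"],s["finger_gap"])
E
```

```text
pics
scene [[570.8, 0.0, 322.3], [0.0, 570.8, 234.2], [0.0, 0.0, 1.0]] [-0.11420931  0.          0.          0.          0.        ] [[0.172, 0.7, -0.693, 1.415], [0.985, -0.123, 0.12, -0.23], [-0.001, -0.704, -0.71, 0.967], [0.0, 0.0, 0.0, 1.0]]
top [[458.4, 0.0, 312.5], [0.0, 458.4, 242.2], [0.0, 0.0, 1.0]] [-0.10555739  0.          0.          0.          0.        ] [[0.025, -0.99, 0.139, 0.41], [-1.0, -0.024, 0.008, -0.077], [-0.005, -0.139, -0.99, 1.227], [0.0, 0.0, 0.0, 1.0]]
0.1 [0.13902948 0.60870935 0.24742624] [ 1.12175213e-01  9.93687953e-01 -9.41065904e-04 -2.97759003e-04] 0.9993529999457226
```

View pics/scene0.png

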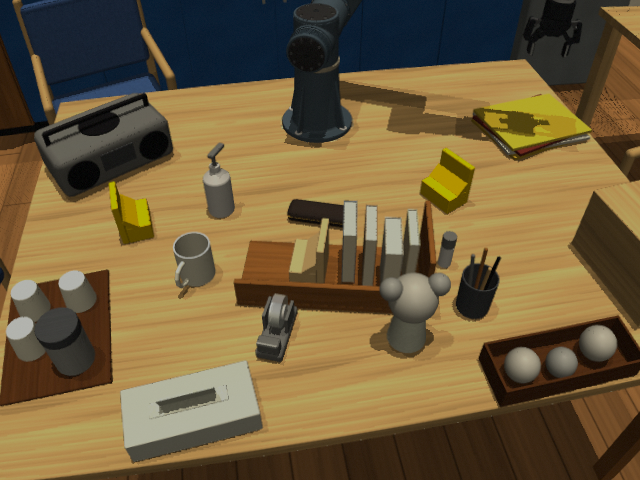

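View pics/top0.png

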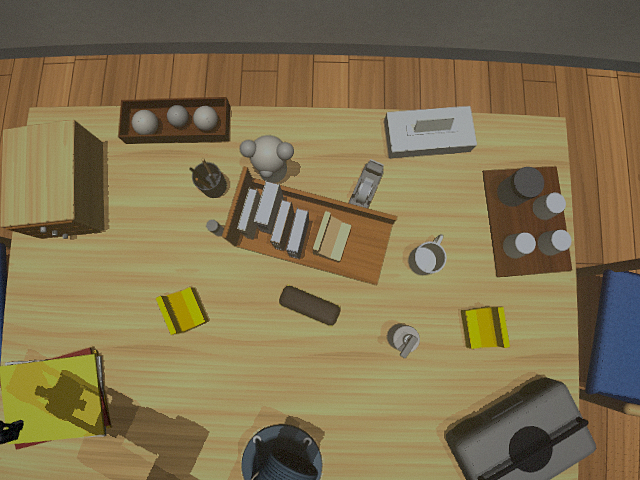

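The scene view shows the pale bookend at about (305,260), four books at (350–413,245), and the shelf's end panel at (430,240). The top view shows the pale bookend on the shelf at (332,237), with yellow look-alikes off the shelf at (183,310) and (485,327). The pale one standing on the baseboard fits the description. I'll measure next and take one enlarged crop to confirm.

```bash
cat > h.py <<'E'
import cv2, numpy as np
def cloud(s):
    h,w=s["range_z"].shape
    uv=np.stack(np.meshgrid(np.arange(w),np.arange(h)),-1).reshape(-1,1,2).astype(np.float64)
    n=cv2.undistortPoints(uv,s["mtx"],s["dist"]).reshape(h,w,2)
    z=s["range_z"][...,None].astype(float)
    p=np.concatenate([n*z,z],-1)
    P=p@s["pose"][:3,:3].T+s["pose"][:3,3]
    P[s["range_z"]==0]=np.nan
    return P
E
python3 - <<'E'
import cv2, numpy as np
from h import cloud
s=np.load("top0.npz"); P=cloud(s); im=s["image"]
cv2.imwrite("pics/crop0.png",cv2.resize(im[150:350,190:450],None,fx=3,fy=3,interpolation=cv2.INTER_CUBIC))
hsv=cv2.cvtColor(im,cv2.COLOR_BGR2HSV)
roi=np.zeros(im.shape[:2],bool); roi[165:290,215:400]=1
for u,v in [(340,260),(365,240),(300,262),(360,207),(238,205),(270,205),(248,210),(300,230),(281,222),(325,230),(337,240),(500,400),(100,280)]:
    print((u,v),im[v,u],hsv[v,u],np.round(P[v,u],3))
# elevated objects by colour and height
z=P[...,2]
for name,m in dict(books=roi&(z>.148)&(hsv[...,1]<90),bend_top=roi&(z>.115)&(z<.14)&(hsv[...,1]>60),bend_foot=roi&(z>.05)&(z<.068)).items():
    n,l,st,c=cv2.connectedComponentsWithStats(m.astype(np.uint8),connectivity=4)
    for i in range(1,n):
        if st[i,4]<60: continue
        q=P[l==i]; r=cv2.minAreaRect((q[:,:2]*1000).astype(np.float32))
        print(name,c[i].round(),st[i,4],"z",np.median(q[:,2]).round(3),"mean",q.mean(0).round(3),"rect",np.round(r[0]),np.round(r[1]),round(r[2],1))
E
```

```text
(340, 260) [ 53  85 107] [ 18 129 107] [ 0.53  -0.138  0.059]
(365, 240) [ 45  95 141] [ 16 174 141] [ 0.59  -0.207  0.011]
(300, 262) [ 51  94 137] [ 15 160 137] [ 0.527 -0.035  0.014]
(360, 207) [ 51  97 141] [ 15 163 141] [ 0.666 -0.187  0.075]
(238, 205) [35 54 60] [ 23 106  60] [0.651 0.117 0.136]
(270, 205) [169 164 157] [103  18 169] [0.647 0.036 0.161]
(248, 210) [171 167 163] [105  12 171] [0.634 0.088 0.159]
(300, 230) [169 166 163] [105   9 169] [ 0.589 -0.037  0.159]
(281, 222) [171 165 163] [113  12 171] [0.607 0.008 0.158]
(325, 230) [34 46 55] [17 97 55] [ 0.596 -0.097  0.124]
(337, 240) [135 166 162] [ 34  48 166] [ 0.582 -0.13   0.055]
(500, 400) [53 80 97] [ 18 116  97] [ 0.171 -0.576 -0.003]
(100, 280) [ 91 138 162] [ 20 112 162] [ 0.464  0.515 -0.   ]
books [266. 203.] 639 z 0.16 mean [0.651 0.045 0.159] rect [654.  45.] [ 35. 106.] 76.5
books [247. 209.] 397 z 0.159 mean [0.636 0.091 0.159] rect [637.  91.] [ 22. 104.] 76.8
books [280. 222.] 396 z 0.16 mean [0.608 0.01  0.159] rect [608.  10.] [ 24. 104.] 76.0
books [297. 231.] 528 z 0.159 mean [ 0.587 -0.03   0.159] rect [588. -30.] [ 28. 104.] 77.7
bend_top [239. 206.] 161 z 0.128 mean [0.651 0.117 0.128] rect [651. 117.] [  8. 178.] 73.9
bend_top [323. 234.] 60 z 0.127 mean [ 0.586 -0.092  0.127] rect [590. -94.] [13. 98.] 65.7
bend_foot [350. 209.] 148 z 0.06 mean [ 0.663 -0.161  0.06 ] rect [ 663. -164.] [237.   4.] 76.0
bend_foot [339. 241.] 538 z 0.059 mean [ 0.579 -0.135  0.06 ] rect [ 580. -134.] [ 39. 100.] 73.5
```

View pics/crop0.png

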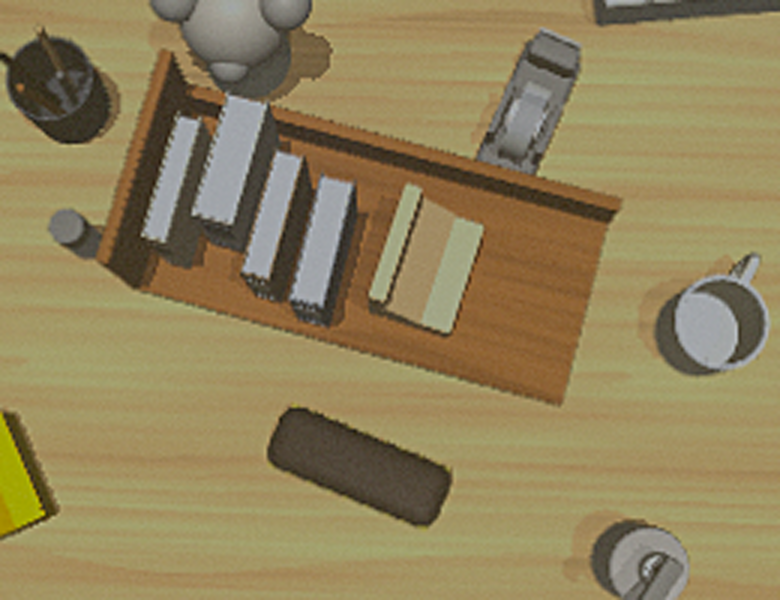

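The crop confirms it. The pale bookend, with its board towards the books, stands on the baseboard at crop (425,260). The books from the end panel outwards are a, d, b, c. Next I'll fit the shelf frame and work out the targets.

```bash
cat >> h.py <<'E'
def shelfpts(s):
    P=cloud(s); im=s["image"]; hsv=cv2.cvtColor(im,cv2.COLOR_BGR2HSV); z=P[...,2]
    roi=np.zeros(im.shape[:2],bool); roi[165:290,215:400]=1
    return P,hsv,z,roi
def books(s,T=None):
    P,hsv,z,roi=shelfpts(s); out=[]
    for name,m in dict(book=roi&(z>.150)&(hsv[...,1]<60),foot=roi&(z>.05)&(z<.068)&(hsv[...,2]>75)).items():
        m=cv2.morphologyEx(m.astype(np.uint8),cv2.MORPH_OPEN,np.ones((2,2)))
        n,l,st,c=cv2.connectedComponentsWithStats(m,connectivity=4)
        for i in range(1,n):
            if st[i,4]<200: continue
            q=P[l==i][:,:2]
            if T is not None: q=(q-T[0])@T[1]
            out.append((name,st[i,4],q))
    return out
E
python3 - <<'E'
import cv2, numpy as np
from h import *
s=np.load("top0.npz"); P,hsv,z,roi=shelfpts(s)
brown=(hsv[...,1]>90)
q=P[roi&brown&(z>.070)&(z<.080)][:,:2]
r=cv2.minAreaRect((q*1000).astype(np.float32)); print("back",len(q),r)
e=P[roi&brown&(z>.160)&(z<.17)][:,:2]; 
re=cv2.minAreaRect((e*1000).astype(np.float32)); print("end",len(e),re)
def ax(q):
    vx,vy,x,y=cv2.fitLine((q).astype(np.float32),cv2.DIST_HUBER,0,.001,.001).ravel(); return np.degrees(np.arctan2(vy,vx)),(x,y)
print(ax(q),ax(e))
a,_=ax(q); th=np.radians(a if a>0 else a+180)  # y_s direction
y=np.array([np.cos(th),np.sin(th)]); x=np.array([y[1],-y[0]])
qx=q@x; qy=q@y; ex=e@x; ey=e@y
print("back x",np.percentile(qx,[1,5,50,95,99]),"y",np.percentile(qy,[0.5,99.5]))
print("end  x",np.percentile(ex,[1,50,99]),"y",np.percentile(ey,[1,5,50,95,99]))
# back board x 78..90 ; full shelf y -200..200
O=x*(np.median(qx)-.084)+y*(np.median(ey)-.194)
print("yaw",np.degrees(th)-90,"O",O)
T=(O,np.stack([x,y],1)); np.savez("T.npz",O=T[0],R=T[1])
for n,k,p in books(s,T):
    rr=cv2.minAreaRect((p*1000).astype(np.float32))
    print(n,k,np.round(rr[0],1),np.round(rr[1],1),round(rr[2],1), "x",np.round(1000*np.percentile(p[:,0],[1,99])),"y",np.round(1000*np.percentile(p[:,1],[1,99])))
E
```

```text
back 807 ((625.60546875, -37.52777099609375), (476.0150146484375, 178.60647583007812), 80.28660583496094)
end 395 ((638.3933715820312, 61.00978088378906), (137.92245483398438, 179.811767578125), 76.01683044433594)
(np.float32(74.23361), (np.float32(0.6748794), np.float32(-0.10094582))) (np.float32(-13.855554), (np.float32(0.642437), np.float32(0.12381486)))
back x [0.52170646 0.5531371  0.6840567  0.69361516 0.69566074] y [-0.09456709  0.37086259]
end  x [0.50796561 0.59147382 0.68368617] y [0.1625099  0.16528601 0.2937312  0.30035981 0.30194362]
yaw -15.766396 O [ 0.60457963 -0.0670658 ]
book 613 [ 14.9 119.9] [102.3  31.8] 2.7 x [nan nan] y [nan nan]
book 370 [-13.1 160. ] [103.3  18.3] 2.9 x [nan nan] y [nan nan]
book 364 [-18.6  74.4] [98.8 18.8] 4.6 x [nan nan] y [nan nan]
book 520 [-25.8  29.9] [104.4  26. ] 3.3 x [-78.  22.] y [15. 43.]
foot 524 [ -4.2 -75.1] [ 30.3 105.8] 81.3 x [nan nan] y [nan nan]
```

```bash
sed -i 's/q=P\[l==i\]\[:,:2\]/q=P[l==i][:,:2]; q=q[np.isfinite(q).all(1)]/' h.py
python3 - <<'E'
import cv2, numpy as np
from h import *
s=np.load("top0.npz"); P,hsv,z,roi=shelfpts(s)
brown=(hsv[...,1]>90)
ok=roi&brown
th=np.radians(90-14.)
def big(m):
    n,l,st,c=cv2.connectedComponentsWithStats(m.astype(np.uint8),connectivity=4); return l==1+np.argmax(st[1:,4])
qb=P[big(ok&(z>.070)&(z<.080)&(np.arange(640)[None]>275))][:,:2]
qe=P[big(ok&(z>.160)&(z<.17)&(np.arange(640)[None]<256))][:,:2]
for q in (qb,qe):
    print(len(q),cv2.minAreaRect((q*1000).astype(np.float32)), cv2.fitLine(q.astype(np.float32),cv2.DIST_HUBER,0,.001,.001).ravel())
v=[cv2.fitLine(q.astype(np.float32),cv2.DIST_HUBER,0,.001,.001).ravel() for q in (qb,qe)]
a1=np.degrees(np.arctan2(v[0][1],v[0][0]))%180-90; a2=(np.degrees(np.arctan2(v[1][1],v[1][0]))+90)%180-90
print("yaws",a1,a2)
th=np.radians((a1+a2)/2); x=np.array([np.cos(th),np.sin(th)]); y=np.array([-x[1],x[0]])
print("back x",np.percentile(qb@x,[2,50,98]),"end y",np.percentile(qe@y,[2,50,98]),"back ymin",(qb@y).min(),"end x",np.percentile(qe@x,[1,99]))
xb=np.percentile(qb@x,[2,98]).mean()-.084; ye=np.percentile(qe@y,[2,98]).mean()-.194
O=x*xb+y*ye; print("O",O,"check y:",(qb@y).min()+.2-ye)
T=(O,np.stack([x,y],1)); np.savez("T.npz",O=T[0],R=T[1])
for n,k,p in books(s,T):
    rr=cv2.minAreaRect((p*1000).astype(np.float32))
    print(n,k,np.round(rr[0],1),np.round(rr[1],1),round(rr[2],1), "x",np.round(1000*np.percentile(p[:,0],[1,99])),"y",np.round(1000*np.percentile(p[:,1],[1,99])))
E
```

```text
536 ((676.9716186523438, -129.37351989746094), (312.7189025878906, 13.694928169250488), 76.12003326416016) [ 0.24384059  0.9698153   0.67584044 -0.13416499]
358 ((653.50341796875, 121.68878173828125), (12.858427047729492, 179.811767578125), 76.01683044433594) [ 0.97057915 -0.24078223  0.6515564   0.12191345]
yaws -14.113327 -13.932709
back x [0.68253967 0.68827947 0.69424652] end y [0.27052286 0.27617073 0.28215337] back ymin -0.11783198808542356 end x [0.51660584 0.69233078]
O [ 0.60633273 -0.0665672 ] check y: -0.00017010333028971703
book 613 [ 17.1 118.1] [102.4  32.3] 0.7 x [-34.  66.] y [102. 134.]
book 370 [ -9.8 159.3] [103.4  19.2] 0.5 x [-61.  39.] y [150. 168.]
book 364 [-17.8  72.5] [99.1 20.3] 0.6 x [-66.  30.] y [62. 82.]
book 520 [-26.5  29.8] [104.4  26. ] 1.5 x [-78.  21.] y [16. 42.]
foot 524 [ -8.2 -76.4] [ 37.6 102.8] 86.9 x [-59.  38.] y [-95. -57.]
```

The shelf frame is at (0.606,-0.067) with yaw -14.0°. The books stand this far out: c 51, b 43, a 35 and d 8 mm. The plan is to tilt the shut fingers forward about 45° so the gripper body stays behind the spines, then push in stages: c part way, b, a, d, then c home.

```bash
python3 -m crank '[{"dp":[0.6,-1,0],"angular":[0,0,-1.1]},{"dp":[0.6,-1,0],"angular":[0,0,0]},{"dp":[0.6,-1,0],"angular":[0,0,0]},{"dp":[0.6,-1,0],"angular":[0,0,0]},{"dp":[0.6,-1,0],"angular":[0,0,0]},{"dp":[0.6,-1,0],"angular":[0,0,0]},{"dp":[0.6,-1,0],"angular":[0,0,0]},{"dp":[0.6,-1,0],"angular":[0,0,0]},{"dp":[0.6,-1,0],"angular":[0,0,0]},{"dp":[0.6,-1,0],"angular":[0,0,0]},{"dp":[0.6,-1,0],"angular":[0,0,0]},{"dp":[0.6,-1,0],"angular":[0,0,0]},{"dp":[0.6,-1,0],"angular":[0,0,0]},{"dp":[0.6,-1,0],"angular":[0,0,0]},{"dp":[0.6,-1,0],"angular":[-1.8,-7.3,0]},{"dp":[0.6,-1,0],"angular":[-1.8,-7.3,0]},{"dp":[0.6,-1,0],"angular":[-1.8,-7.3,0]},{"dp":[0.6,-1,0],"angular":[-1.8,-7.3,0]},{"dp":[0.6,-1,0],"angular":[-1.8,-7.3,0]},{"dp":[0.6,-1,0],"angular":[-1.8,-7.3,0]}]' 1 40
cat >> h.py <<'E'
from scipy.spatial.transform import Rotation as Rot
def where():
    from station import sense
    T=np.load("T.npz"); s=sense(); p=np.array(s["tcp_pos"]); R=Rot.from_quat(s["tool_rot"]).as_matrix()
    S=np.eye(3); S[:2,:2]=T["R"]
    d=np.append((p[:2]-T["O"])@T["R"],p[2])*1000
    print("t",round(s["t"],2),"tcp shelf mm",d.round(1),"z",(S.T@R[:,2]).round(3),"y",(S.T@R[:,1]).round(3),"F shelf",(S.T@np.array(s["force"])).round(1),"q",np.round(s["q"],2))
    return d
E
python3 -c "from h import where; where()"
```

```text
t: 2.1
tcp_pos: [0.4769, 0.0375, 0.2531]
tool_rot: [0.126, 0.944, -0.057, 0.301]
force: [0.0, -1.3, -0.2]
finger_gap: -0.001
gripper_force: 0.0
t 2.1 tcp shelf mm [-150.8   69.6  253.1] z [ 0.581 -0.044 -0.812] y [ 0.031  0.999 -0.032] F shelf [ 0.3 -1.2 -0.2] q [-0.07  0.23  2.17 -0.83  0.2  -0.6 ]
```

```bash
python3 -m crank '[{"dp":[0,0,0],"angular":[0,0,0]},{"dp":[0,0,0],"angular":[0,0,0]},{"dp":[0,0,0],"angular":[0,0,0]}]' 
python3 -c "from h import where; where()"
```

```text
t: 2.4
tcp_pos: [0.4779, 0.0389, 0.254]
tool_rot: [0.125, 0.944, -0.056, 0.301]
force: [-0.3, -0.4, 0.1]
finger_gap: -0.002
gripper_force: 0.0
t 2.4 tcp shelf mm [-150.2   71.2  254. ] z [ 0.582 -0.042 -0.812] y [ 0.029  0.999 -0.031] F shelf [-0.1 -0.4  0.1] q [-0.07  0.23  2.17 -0.82  0.2  -0.61]
```

The tilt is limited by the wrist at about 35°, so I'll use about 28° and keep the body above the book tops by pushing at about 90 mm, then finish the pushes low.

```bash
cat >> h.py <<'E'
def goal(x,y,z,tilt=28,yaw=0):
    """remaining shift (units of 30 mm, world) and turn (deg, world) from the measured pose to shelf-frame TCP x,y,z mm"""
    from station import sense
    T=np.load("T.npz"); s=sense(); p=np.array(s["tcp_pos"])
    S=np.eye(3); S[:2,:2]=T["R"]
    t=np.radians(tilt); zt=np.array([np.sin(t),0,-np.cos(t)]); yt=np.array([0,1.,0])
    Rg=S@Rot.from_euler('z',yaw,degrees=True).as_matrix()@np.stack([np.cross(yt,zt),yt,zt],1)
    rv=(Rot.from_matrix(Rg)*Rot.from_quat(s["tool_rot"]).inv()).as_rotvec(degrees=True)
    w=np.append(T["O"]+T["R"]@np.array([x,y])/1000,z/1000)
    print("goal",(x,y,z),"dp",((w-p)/.03).round(2),"rot",rv.round(1))
E
python3 -c "
from h import *
where(); goal(-110,29.5,250); goal(-110,29.5,100); print(np.load('T.npz')['R'])"
```

```text
t 2.4 tcp shelf mm [-150.2   71.2  254. ] z [ 0.582 -0.042 -0.812] y [ 0.029  0.999 -0.031] F shelf [-0.1 -0.4  0.1] q [-0.07  0.23  2.17 -0.82  0.2  -0.61]
goal (-110, 29.5, 250) dp [ 0.96 -1.67 -0.13] rot [3.7 6.9 1.6]
goal (-110, 29.5, 100) dp [ 0.96 -1.67 -5.13] rot [3.7 6.9 1.6]
[[ 0.97019845  0.24231169]
 [-0.24231169  0.97019845]]
```

```bash
python3 -m crank '[{"dp":[0.24,-0.42,0],"angular":[0.9,1.7,0.4]},{"dp":[0.24,-0.42,0],"angular":[0.9,1.7,0.4]},{"dp":[0.24,-0.42,0],"angular":[0.9,1.7,0.4]},{"dp":[0.24,-0.41,0],"angular":[1,1.8,0.4]},{"dp":[0,0,-0.8],"angular":[0,0,0]},{"dp":[0,0,-0.8],"angular":[0,0,0]},{"dp":[0,0,-0.8],"angular":[0,0,0]},{"dp":[0,0,-0.8],"angular":[0,0,0]},{"dp":[0,0,-0.8],"angular":[0,0,0]},{"dp":[0,0,-0.8],"angular":[0,0,0]},{"dp":[0,0,-0.33],"angular":[0,0,0]},{"dp":[0,0,0],"angular":[0,0,0]},{"dp":[0,0,0],"angular":[0,0,0]}]' 
python3 - <<'E'
from h import *; from station import vision
where(); goal(-110,29.5,100)
s=vision.snapshot("top"); cv2.imwrite("pics/top1.png",cv2.resize(s["image"][150:350,190:450],None,fx=3,fy=3))
E
```

```text
t: 3.7
tcp_pos: [0.504, -0.0072, 0.1599]
tool_rot: [0.123, 0.96, -0.045, 0.248]
force: [0.3, -0.0, 0.5]
finger_gap: -0.004
gripper_force: 0.0
t 3.7 tcp shelf mm [-113.7   32.8  159.9] z [ 0.487 -0.03  -0.873] y [ 0.016  1.    -0.025] F shelf [0.3 0.1 0.5] q [-0.21  0.46  2.16 -1.27  0.05 -0.26]
goal (-110, 29.5, 100) dp [ 0.09 -0.14 -2.  ] rot [1.7 0.8 0.9]
```

View pics/top1.png

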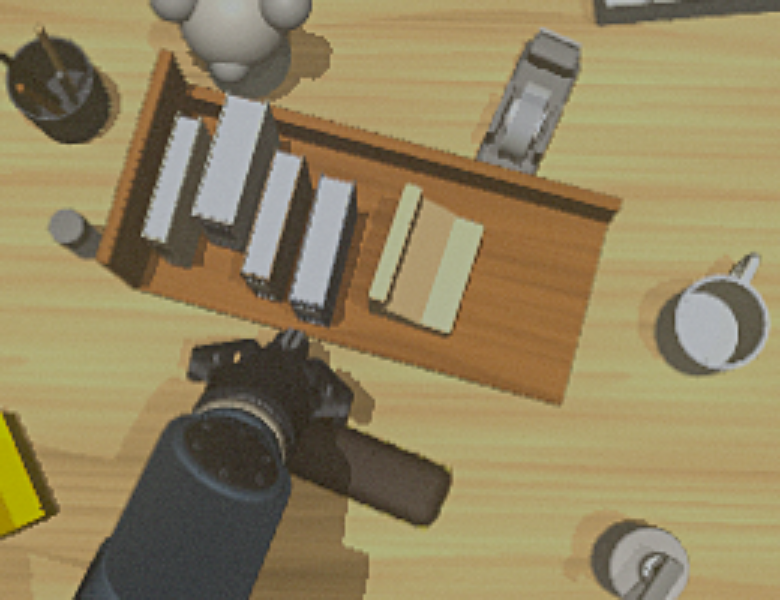

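The top view shows the arm not yet touching anything, fingertips at crop (292,338) just short of book c's spine at (315,310). The wrist sits near its singularity, so the tilt has to be smaller. I'll check the finger geometry in the scene view before choosing it.

```bash
python3 - <<'E'
from h import *; from station import vision,sense
st=sense(); s=vision.snapshot("scene"); np.savez("scene1.npz",**s)
P=cloud(s); R=Rot.from_quat(st["tool_rot"]).as_matrix(); p=np.array(st["tcp_pos"])
Q=(P-p)@R*1000
u0=cv2.projectPoints(p[None],*(lambda M:(cv2.Rodrigues(M[:3,:3])[0],M[:3,3]))(np.linalg.inv(s["pose"])),s["mtx"],s["dist"])[0].ravel(); print(u0)
u,v=u0.astype(int)
cv2.imwrite("pics/scene1.png",cv2.resize(s["image"][v-70:v+60,u-90:u+90],None,fx=4,fy=4,interpolation=cv2.INTER_CUBIC))
# extents of the gripper per slice of tool z
m=(np.abs(Q[...,0])<70)&(np.abs(Q[...,1])<75)&(Q[...,2]<25)&(Q[...,2]>-110)&(P[...,2]>.04)&(((P[...,:2]-np.load("T.npz")["O"])@np.load("T.npz")["R"])[...,0]<-.085)
q=Q[m]
for a in range(-100,25,10):
    k=q[(q[:,2]>=a)&(q[:,2]<a+10)]
    if len(k)>5: print(a,len(k),"x",np.percentile(k[:,0],[2,98]).round(),"y",np.percentile(k[:,1],[2,98]).round())
E
```

```text
[351.46242817 189.45409322]
-100 191 x [-16.  -5.] y [-38.  41.]
-90 211 x [-23.  -1.] y [-43.  46.]
-80 246 x [-22.   0.] y [-57.  59.]
-70 216 x [-20.  -4.] y [-56.  58.]
-60 154 x [-21.   6.] y [-50.  50.]
-50 134 x [-20.   9.] y [-43.  43.]
-40 146 x [-16.   5.] y [-34.  35.]
-30 82 x [-17.  -2.] y [-25.  29.]
-20 63 x [-15.   5.] y [-13.  13.]
-10 60 x [-16.  -4.] y [-12.  14.]
0 59 x [-15.  -5.] y [-11.  13.]
10 23 x [-16.  -6.] y [-10.   8.]
```

View pics/scene1.png

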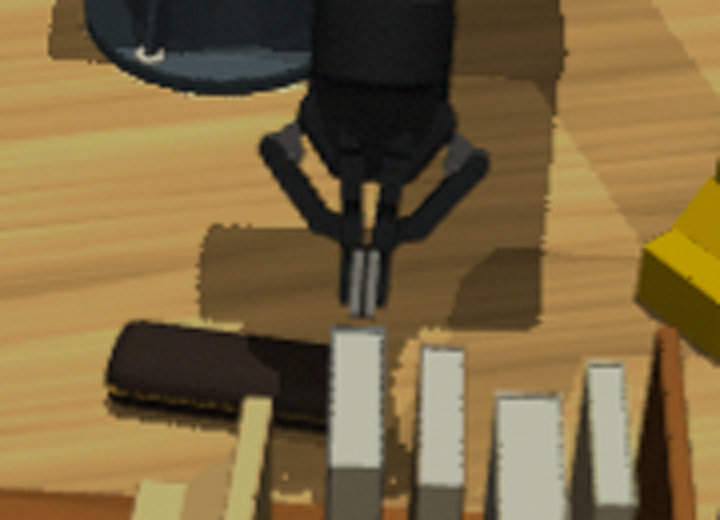

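The scene crop shows the front of the gripper. The fingertips are at about (362,300), the finger links spread to ±58 mm at (265,145) and (485,160), and the body is thin fore-and-aft. With the gripper nearly open, the finger spacing is about 88 mm, which matches both a–b (87 mm) and c–d (88 mm). I'll push those pairs with both fingers, each finger mid-width on its book, which also keeps the links clear of the end panel.

```bash
python3 -c "
from h import *
where(); goal(-112,116,165,18); goal(-112,116,85,18)"
```

```text
t 3.8 tcp shelf mm [-113.7   32.7  160.2] z [ 0.487 -0.03  -0.873] y [ 0.017  1.    -0.025] F shelf [-0.7  0.2  0.8] q [-0.21  0.46  2.16 -1.28  0.05 -0.26]
goal (-112, 116, 165) dp [0.73 2.68 0.16] rot [ 4.2 10.5  0.8]
goal (-112, 116, 85) dp [ 0.73  2.68 -2.51] rot [ 4.2 10.5  0.8]
```

```bash
python3 -m crank '[{"dp":[0,0,0.16],"angular":[0.7,1.75,0.1]},{"dp":[0,0,0],"angular":[0.7,1.75,0.1]},{"dp":[0,0,0],"angular":[0.7,1.75,0.1]},{"dp":[0,0,0],"angular":[0.7,1.75,0.1]},{"dp":[0,0,0],"angular":[0.7,1.75,0.1]},{"dp":[0,0,0],"angular":[0.7,1.75,0.1]},{"dp":[0.18,0.67,0],"angular":[0,0,0]},{"dp":[0.18,0.67,0],"angular":[0,0,0]},{"dp":[0.18,0.67,0],"angular":[0,0,0]},{"dp":[0.18,0.67,0],"angular":[0,0,0]},{"dp":[0,0,0],"angular":[0,0,0]},{"dp":[0,0,0],"angular":[0,0,0]}]' 0.12 40
python3 -c "
from h import *
where(); goal(-100,116,85,18)"
```

```text
t: 5.0
tcp_pos: [0.5252, 0.067, 0.162]
tool_rot: [0.125, 0.973, -0.039, 0.189]
force: [-0.1, -0.5, -0.4]
finger_gap: 0.879
gripper_force: 0.0
t 5.0 tcp shelf mm [-111.1  110.   162. ] z [ 0.377 -0.032 -0.926] y [ 0.015  0.999 -0.028] F shelf [-0.  -0.5 -0.4] q [-0.02  0.47  2.   -0.37  0.32 -1.01]
goal (-100, 116, 85) dp [ 0.41  0.11 -2.57] rot [2.6 3.6 0.8]
```

```bash
python3 -m crank '[{"dp":[0.2,0.05,0],"angular":[1.3,1.8,0.4]},{"dp":[0.2,0.05,0],"angular":[1.3,1.8,0.4]},{"dp":[0,0,-0.5],"angular":[0,0,0]},{"dp":[0,0,-0.5],"angular":[0,0,0]},{"dp":[0,0,-0.5],"angular":[0,0,0]},{"dp":[0,0,-0.5],"angular":[0,0,0]},{"dp":[0,0,-0.5],"angular":[0,0,0]},{"dp":[0,0,0],"angular":[0,0,0]},{"dp":[0,0,0],"angular":[0,0,0]}]'
python3 - <<'E'
from h import *; from station import vision
where(); goal(-82,116,85,18)
s=vision.snapshot("top"); cv2.imwrite("pics/top2.png",cv2.resize(s["image"][150:350,190:450],None,fx=3,fy=3))
E
```

```text
t: 5.9
tcp_pos: [0.5372, 0.0689, 0.0868]
tool_rot: [0.122, 0.98, -0.02, 0.155]
force: [0.4, -0.3, 0.8]
finger_gap: 0.882
gripper_force: 0.0
t 5.9 tcp shelf mm [-99.9 114.6  86.8] z [ 0.309 -0.002 -0.951] y [ 0.003  1.    -0.001] F shelf [ 0.4 -0.2  0.8] q [-0.05  0.63  1.98 -0.27  0.23 -1.11]
goal (-82, 116, 85) dp [ 0.59 -0.1  -0.06] rot [0.  0.  0.2]
```

View pics/top2.png

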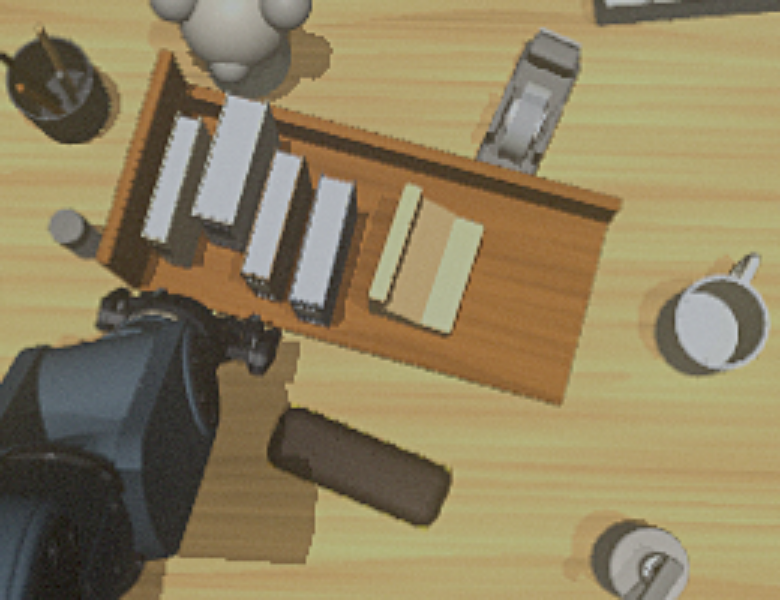

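```bash
python3 -m crank '[{"dp":[0.16,-0.036,0],"angular":[0,0,0]},{"dp":[0.16,-0.036,0],"angular":[0,0,0]},{"dp":[0.16,-0.036,0],"angular":[0,0,0]},{"dp":[0.16,-0.036,0],"angular":[0,0,0]},{"dp":[0.16,-0.036,0],"angular":[0,0,0]},{"dp":[0.16,-0.036,0],"angular":[0,0,0]},{"dp":[0.16,-0.036,0],"angular":[0,0,0]},{"dp":[0.16,-0.036,0],"angular":[0,0,0]}]'
python3 - <<'E'
from h import *; from station import vision
where(); goal(-45,116,85,18)
s=vision.snapshot("top")
T=np.load("T.npz"); T=(T["O"],T["R"])
for n,k,p in books(s,T):
    rr=cv2.minAreaRect((p*1000).astype(np.float32))
    print(n,k,np.round(rr[0],1),np.round(rr[1],1),round(rr[2],1), "x",np.round(1000*np.percentile(p[:,0],[1,99])),"y",np.round(1000*np.percentile(p[:,1],[1,99])))
E
```

```text
t: 6.75
tcp_pos: [0.5758, 0.0609, 0.0867]
tool_rot: [0.121, 0.98, -0.02, 0.155]
force: [-1.8, -0.3, 1.1]
finger_gap: 0.881
gripper_force: 0.8
t 6.75 tcp shelf mm [-60.5 116.3  86.7] z [ 0.309 -0.001 -0.951] y [ 0.001  1.    -0.001] F shelf [-1.7 -0.7  1.1] q [-0.06  0.66  1.88 -0.2   0.3  -1.2 ]
goal (-45, 116, 85) dp [ 0.5  -0.14 -0.06] rot [ 0.1 -0.   0.1]
book 627 [ 16.6 118.3] [102.1  32.7] 0.5 x [-34.  66.] y [102. 134.]
book 379 [  1.2 159.8] [102.7  19.5] 0.4 x [-50.  50.] y [150. 169.]
book 368 [ 0.2 72.8] [99.7 20.5] 0.5 x [-49.  49.] y [63. 83.]
book 521 [-27.2  30. ] [104.2  26.3] 1.5 x [-79.  21.] y [16. 42.]
book 2705 [-134.5  113.1] [133.4 138.4] 90.0 x [-199.  -73.] y [ 48. 173.]
foot 526 [ -8.4 -76.1] [ 38.2 102.7] 87.7 x [-59.  38.] y [-96. -58.]
```

```bash
python3 -m crank '[{"dp":[0.15,-0.037,0],"angular":[0,0,0]},{"dp":[0.15,-0.037,0],"angular":[0,0,0]},{"dp":[0.15,-0.037,0],"angular":[0,0,0]},{"dp":[0.15,-0.037,0],"angular":[0,0,0]},{"dp":[-0.25,0.064,0],"angular":[0,0,0]},{"dp":[-0.6,0.15,0],"angular":[0,0,0]},{"dp":[-0.6,0.15,0],"angular":[0,0,0]},{"dp":[-0.6,0.15,0],"angular":[0,0,0]},{"dp":[-0.113,-0.453,0],"angular":[0,0,0]},{"dp":[-0.113,-0.453,0],"angular":[0,0,0]},{"dp":[-0.113,-0.453,0],"angular":[0,0,0]},{"dp":[0,0,0],"angular":[0,0,0]}]'
python3 - <<'E'
from h import *
where(); goal(-70,74,85,18);goal(-38,74,85,18)
E
```

```text
t: 8.0
tcp_pos: [0.5219, 0.0302, 0.087]
tool_rot: [0.122, 0.98, -0.02, 0.156]
force: [-0.6, 0.1, 0.2]
finger_gap: 0.882
gripper_force: 0.0
t 8.0 tcp shelf mm [-105.4   73.4   87. ] z [ 0.31  -0.002 -0.951] y [ 0.004  1.    -0.   ] F shelf [-0.6 -0.   0.2] q [-0.14  0.62  2.03 -0.2   0.18 -1.27]
goal (-70, 74, 85) dp [ 1.15 -0.27 -0.07] rot [0.  0.1 0.2]
goal (-38, 74, 85) dp [ 2.18 -0.53 -0.07] rot [0.  0.1 0.2]
```

```bash
python3 -m crank '[{"dp":[0.156,-0.038,0],"angular":[0,0,0.2]},{"dp":[0.156,-0.038,0],"angular":[0,0,0]},{"dp":[0.156,-0.038,0],"angular":[0,0,0]},{"dp":[0.156,-0.038,0],"angular":[0,0,0]},{"dp":[0.156,-0.038,0],"angular":[0,0,0]},{"dp":[0.156,-0.038,0],"angular":[0,0,0]},{"dp":[0.156,-0.038,0],"angular":[0,0,0]},{"dp":[0.156,-0.038,0],"angular":[0,0,0]},{"dp":[0.156,-0.038,0],"angular":[0,0,0]},{"dp":[0.156,-0.038,0],"angular":[0,0,0]},{"dp":[0.156,-0.038,0],"angular":[0,0,0]},{"dp":[0.156,-0.038,0],"angular":[0,0,0]},{"dp":[0.156,-0.038,0],"angular":[0,0,0]},{"dp":[0.1,-0.025,0],"angular":[0,0,0]}]'
python3 - <<'E'
from h import *; from station import vision
where()
s=vision.snapshot("top")
T=np.load("T.npz"); T=(T["O"],T["R"])
for n,k,p in books(s,T):
    rr=cv2.minAreaRect((p*1000).astype(np.float32))
    print(n,k,np.round(rr[0],1),np.round(rr[1],1),round(rr[2],1), "x",np.round(1000*np.percentile(p[:,0],[1,99])),"y",np.round(1000*np.percentile(p[:,1],[1,99])))
E
```

```text
t: 9.4
tcp_pos: [0.5861, 0.0155, 0.0867]
tool_rot: [0.12, 0.98, -0.019, 0.155]
force: [-1.9, 0.1, 1.5]
finger_gap: 0.88
gripper_force: 1.1
t 9.4 tcp shelf mm [-39.5  74.8  86.7] z [ 0.309 -0.    -0.951] y [-0.002  1.    -0.001] F shelf [-1.8 -0.4  1.5] q [-0.15  0.66  1.87 -0.1   0.3  -1.39]
book 369 [ 21.7 160.6] [103.   18.9] 2.0 x [-29.  70.] y [150. 170.]
book 636 [ 23.  118.6] [104.5  32.6] 0.6 x [-29.  71.] y [102. 134.]
book 360 [21.2 73.2] [99.5 21.1] 0.2 x [-28.  70.] y [63. 83.]
book 515 [41.3 26.7] [ 26.  141.1] 88.9 x [-29.  72.] y [14. 40.]
book 3980 [-122.3   66. ] [157.5 132.7] 5.0 x [-197.  -51.] y [ 11. 130.]
foot 523 [ -8.7 -75.9] [ 38.8 102.2] 87.7 x [-59.  38.] y [-96. -57.]
```

```bash
python3 -m crank '[{"dp":[0.032,-0.008,0],"angular":[0,0,0]},{"dp":[0.032,-0.008,0],"angular":[0,0,0]},{"dp":[0.032,-0.008,0],"angular":[0,0,0]},{"dp":[0,0,0],"angular":[0,0,0]}]'; python3 -c "from h import where; where()"; python3 -m crank '[{"dp":[0.032,-0.008,0],"angular":[0,0,0]},{"dp":[0,0,0],"angular":[0,0,0]}]';  python3 -c "from h import where; where()"
```

```text
t: 9.85
tcp_pos: [0.588, 0.0151, 0.0866]
tool_rot: [0.12, 0.98, -0.019, 0.155]
force: [-3.8, 2.0, 1.7]
finger_gap: 0.881
gripper_force: 2.0
t 9.85 tcp shelf mm [-37.6  74.8  86.6] z [ 0.308 -0.    -0.951] y [-0.002  1.    -0.001] F shelf [-4.1  1.   1.7] q [-0.15  0.66  1.87 -0.1   0.3  -1.39]
t: 10.05
tcp_pos: [0.588, 0.0151, 0.0864]
tool_rot: [0.12, 0.981, -0.019, 0.154]
force: [-5.5, 0.8, 2.7]
finger_gap: 0.877
gripper_force: 3.0
t 10.05 tcp shelf mm [-37.5  74.8  86.4] z [ 0.306 -0.    -0.952] y [-0.002  1.    -0.001] F shelf [-5.5 -0.5  2.7] q [-0.15  0.66  1.87 -0.1   0.31 -1.39]
```

```bash
python3 -m crank '[{"dp":[0,0,0],"angular":[0,0,1]},{"dp":[0,0,0],"angular":[0,0,0.5]},{"dp":[0,0,0],"angular":[0,0,0]}]'; python3 -c "from h import where; where()"; python3 -m crank '[{"dp":[0,0,0],"angular":[0,0,-1]},{"dp":[0,0,0],"angular":[0,0,-1]},{"dp":[0,0,0],"angular":[0,0,-1]},{"dp":[0,0,0],"angular":[0,0,0]}]';  python3 -c "from h import where; where()"
```

```text
t: 10.35
tcp_pos: [0.5872, 0.015, 0.0861]
tool_rot: [0.107, 0.982, -0.017, 0.153]
force: [-6.9, 1.0, 4.1]
finger_gap: 0.88
gripper_force: 3.5
t 10.35 tcp shelf mm [-38.4  74.5  86.1] z [ 0.304  0.008 -0.952] y [-0.027  1.    -0.001] F shelf [-6.9 -0.7  4.1] q [-0.15  0.66  1.87 -0.07  0.3  -1.45]
t: 10.75
tcp_pos: [0.5874, 0.0153, 0.0861]
tool_rot: [0.132, 0.979, -0.022, 0.153]
force: [-6.8, 1.6, 3.6]
finger_gap: 0.883
gripper_force: 3.4
t 10.75 tcp shelf mm [-38.3  74.9  86.1] z [ 0.305 -0.009 -0.952] y [ 0.023  1.    -0.002] F shelf [-7.  -0.1  3.6] q [-0.14  0.66  1.86 -0.13  0.31 -1.33]
```

```bash
python3 -m crank '[{"dp":[-0.25,0.06,0],"angular":[0,0,1.3]},{"dp":[-0.25,0.06,0],"angular":[0,0,0]},{"dp":[0.113,0.453,0],"angular":[0,0,0]},{"dp":[0.113,0.453,0],"angular":[0,0,0]},{"dp":[0.113,0.453,0],"angular":[0,0,0]},{"dp":[0.13,-0.032,0],"angular":[0,0,0]},{"dp":[0.13,-0.032,0],"angular":[0,0,0]},{"dp":[0.032,-0.008,0],"angular":[0,0,0]},{"dp":[0.032,-0.008,0],"angular":[0,0,0]},{"dp":[0.032,-0.008,0],"angular":[0,0,0]},{"dp":[0.032,-0.008,0],"angular":[0,0,0]},{"dp":[0,0,0],"angular":[0,0,0]}]'; python3 -c "from h import where; where()"
```

```text
t: 11.95
tcp_pos: [0.5962, 0.0559, 0.0867]
tool_rot: [0.121, 0.98, -0.02, 0.155]
force: [-1.9, -0.3, -0.9]
finger_gap: 0.881
gripper_force: 0.5
t 11.95 tcp shelf mm [-39.5 116.4  86.7] z [ 0.309 -0.001 -0.951] y [ 0.002  1.    -0.001] F shelf [-1.8 -0.8 -0.9] q [-0.07  0.67  1.83 -0.17  0.33 -1.24]
```

```bash
python3 -m crank '[{"dp":[0.032,-0.008,0],"angular":[0,0,0]},{"dp":[0.032,-0.008,0],"angular":[0,0,0]},{"dp":[0.032,-0.008,0],"angular":[0,0,0]},{"dp":[0.02,-0.005,0],"angular":[0,0,0]},{"dp":[0,0,0],"angular":[0,0,0]}]'; python3 -c "from h import where; where()"; python3 -m crank '[{"dp":[0,0,0],"angular":[0,0,1]},{"dp":[0,0,0],"angular":[0,0,0.5]},{"dp":[0,0,0],"angular":[0,0,0]}]'; python3 -c "from h import where; where()"; python3 -m crank '[{"dp":[0,0,0],"angular":[0,0,-1]},{"dp":[0,0,0],"angular":[0,0,-1]},{"dp":[0,0,0],"angular":[0,0,-1]},{"dp":[0,0,0],"angular":[0,0,0]}]';  python3 -c "from h import where; where()"
```

```text
t: 12.45
tcp_pos: [0.5982, 0.0556, 0.0864]
tool_rot: [0.121, 0.98, -0.02, 0.154]
force: [-6.0, 1.8, 2.5]
finger_gap: 0.877
gripper_force: 2.8
t 12.45 tcp shelf mm [-37.5 116.6  86.4] z [ 0.306 -0.002 -0.952] y [ 0.001  1.    -0.002] F shelf [-6.3  0.3  2.5] q [-0.07  0.67  1.83 -0.17  0.34 -1.24]
t: 12.75
tcp_pos: [0.5975, 0.0556, 0.0861]
tool_rot: [0.109, 0.982, -0.018, 0.153]
force: [-6.5, 1.3, 3.2]
finger_gap: 0.881
gripper_force: 3.3
t 12.75 tcp shelf mm [-38.2 116.3  86.1] z [ 0.305  0.006 -0.952] y [-0.023  1.    -0.001] F shelf [-6.6 -0.4  3.2] q [-0.07  0.67  1.83 -0.14  0.34 -1.29]
t: 13.15
tcp_pos: [0.5974, 0.0559, 0.0862]
tool_rot: [0.133, 0.979, -0.022, 0.153]
force: [-7.2, 1.5, 4.6]
finger_gap: 0.882
gripper_force: 3.5
t 13.15 tcp shelf mm [-38.4 116.6  86.2] z [ 0.305 -0.011 -0.952] y [ 0.027  1.    -0.003] F shelf [-7.3 -0.3  4.6] q [-0.06  0.67  1.83 -0.2   0.35 -1.19]
```

All four books are home: pressing each pair with the yaw swung both ways pivots symmetrically on solid contact at the same plane. Now I'll retreat and go to the bookend with the tool turned 90°.

```bash
python3 -m crank '[{"dp":[-0.3,0.075,0],"angular":[0,0,1.3]},{"dp":[-0.6,0.15,0],"angular":[0,0,0]},{"dp":[-0.6,0.15,0],"angular":[0,0,0]},{"dp":[0,0,0.9],"angular":[0,0,0]},{"dp":[0,0,0.9],"angular":[1.1,4.4,0]},{"dp":[0,0,0.9],"angular":[1.1,4.4,0]},{"dp":[0,0,0.9],"angular":[1.1,4.4,0]},{"dp":[0,0,0.9],"angular":[1.1,4.3,0]},{"dp":[0,0,0.9],"angular":[0,0,0]}]'
python3 -m crank '[{"dp":[0,-0.8,0],"angular":[0,0,-8.2]},{"dp":[0,-0.8,0],"angular":[0,0,-8.2]},{"dp":[0,-0.8,0],"angular":[0,0,-8.2]},{"dp":[0,-0.8,0],"angular":[0,0,-8.2]},{"dp":[0,-0.8,0],"angular":[0,0,-8.2]},{"dp":[0,-0.8,0],"angular":[0,0,-8.2]},{"dp":[0,-0.8,0],"angular":[0,0,-8.2]},{"dp":[0,-0.8,0],"angular":[0,0,-8.2]},{"dp":[0,-0.8,0],"angular":[0,0,-8.2]},{"dp":[0,-0.8,0],"angular":[0,0,-8.2]},{"dp":[0,0,0],"angular":[0,0,-8]},{"dp":[0,0,0],"angular":[0,0,0]}]' 0.45 40
python3 -c "
from h import *
where(); goal(-9,-130,250,-15,-90)"
```

```text
t: 14.05
tcp_pos: [0.5585, 0.0657, 0.2509]
tool_rot: [0.125, 0.992, -0.001, 0.002]
force: [0.7, 0.3, 0.2]
finger_gap: 0.881
gripper_force: 0.0
t: 15.25
tcp_pos: [0.5558, -0.1748, 0.249]
tool_rot: [0.79, 0.613, -0.0, 0.0]
force: [0.1, 0.7, -0.5]
finger_gap: 0.549
gripper_force: 0.0
t 15.25 tcp shelf mm [ -22.8 -117.2  249. ] z [ 0.    -0.001 -1.   ] y [ 1.    -0.006  0.   ] F shelf [-0.1  0.7 -0.5] q [-0.5   0.47  1.54 -0.    1.13 -0.24]
goal (-9, -130, 250) dp [ 0.34 -0.52  0.03] rot [14.6 -3.7  0.3]
```

```bash
python3 -m crank '[{"dp":[0.17,-0.26,0],"angular":[7.3,-1.85,0.15]},{"dp":[0.17,-0.26,0],"angular":[7.3,-1.85,0.15]},{"dp":[0,0,-0.8],"angular":[0,0,0]},{"dp":[0,0,-0.8],"angular":[0,0,0]},{"dp":[0,0,-0.8],"angular":[0,0,0]},{"dp":[0,0,-0.8],"angular":[0,0,0]},{"dp":[0,0,-0.8],"angular":[0,0,0]},{"dp":[0,0,-0.8],"angular":[0,0,0]},{"dp":[0,0,-0.8],"angular":[0,0,0]},{"dp":[0,0,-0.8],"angular":[0,0,0]},{"dp":[0,0,-0.4],"angular":[0,0,0]},{"dp":[0,0,0],"angular":[0,0,0]}]'
python3 - <<'E'
from h import *; from station import vision
where(); goal(-9,-130,45,-15,-90)
s=vision.snapshot("top"); cv2.imwrite("pics/top3.png",cv2.resize(s["image"][150:350,190:450],None,fx=3,fy=3))
T=np.load("T.npz"); T=(T["O"],T["R"])
for n,k,p in books(s,T):
    rr=cv2.minAreaRect((p*1000).astype(np.float32))
    print(n,k,np.round(rr[0],1),np.round(rr[1],1),round(rr[2],1), "x",np.round(1000*np.percentile(p[:,0],[1,99])),"y",np.round(1000*np.percentile(p[:,1],[1,99])))
E
```

```text
t: 16.45
tcp_pos: [0.5648, -0.1883, 0.0434]
tool_rot: [0.78, 0.611, 0.102, -0.082]
force: [-0.5, 0.4, 0.7]
finger_gap: 0.548
gripper_force: 0.0
t 16.45 tcp shelf mm [ -10.8 -128.1   43.4] z [-0.004  0.26  -0.966] y [ 1.     0.003 -0.003] F shelf [-0.6  0.3  0.7] q [-0.63  0.8   1.62  0.32  0.85 -0.61]
goal (-9, -130, 45) dp [ 0.04 -0.07  0.05] rot [-0.1 -0.2 -0.2]
book 372 [ 24.3 161.2] [103.3  18.8] 1.5 x [-27.  73.] y [151. 171.]
book 628 [ 25.3 118.8] [105.6  32.5] 0.6 x [-27.  73.] y [103. 134.]
book 9155 [-20.7 -49.9] [294.  256.1] 17.1 x [-184.   63.] y [-172.   77.]
```

View pics/top3.png

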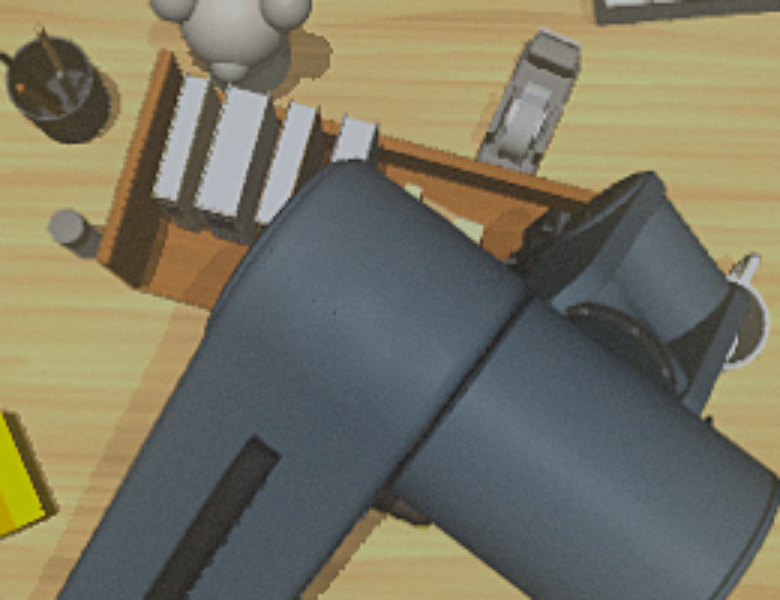

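Books a and d are seen home against the board (crop 180,140 and 235,150). The arm hides the rest, so I'll check clearances to the sanitiser, mug and bookend in the scene view.

```bash
python3 - <<'E'
from station import vision; import cv2
s=vision.snapshot("scene"); cv2.imwrite("pics/scene2.png",cv2.resize(s["image"][100:330,140:460],None,fx=2.4,fy=2.4,interpolation=cv2.INTER_CUBIC))
E
```

```text
(no output)
```

View pics/scene2.png

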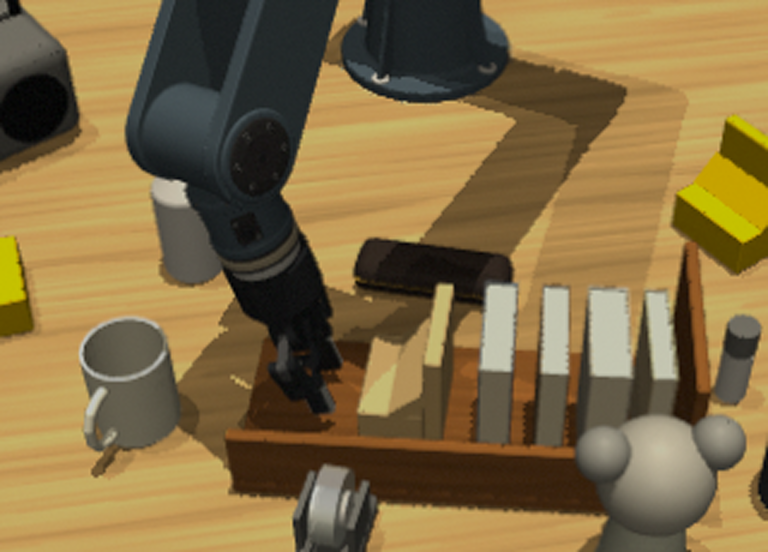

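Nothing is touched. The sanitiser (190,230) and mug (125,385) are in place, and the two fingers (290,390 and 325,350) face the bookend's foot (390,410). Now I'll push.

```bash
python3 -m crank '[{"dp":[0.0404,0.162,0],"angular":[0,0,0]},{"dp":[0.0404,0.162,0],"angular":[0,0,0]},{"dp":[0.0404,0.162,0],"angular":[0,0,0]},{"dp":[0.0404,0.162,0],"angular":[0,0,0]},{"dp":[0.0404,0.162,0],"angular":[0,0,0]},{"dp":[0.0404,0.162,0],"angular":[0,0,0]},{"dp":[0.0404,0.162,0],"angular":[0,0,0]},{"dp":[0.0404,0.162,0],"angular":[0,0,0]},{"dp":[0.0404,0.162,0],"angular":[0,0,0]},{"dp":[0.0404,0.162,0],"angular":[0,0,0]}]'
python3 -c "
from h import *
where(); goal(-9,-60,43,-15,-90)"
```

```text
t: 17.55
tcp_pos: [0.5776, -0.1402, 0.0448]
tool_rot: [0.781, 0.611, 0.103, -0.081]
force: [0.1, -2.6, 1.7]
finger_gap: 0.552
gripper_force: 0.8
t 17.55 tcp shelf mm [-10.  -78.4  44.8] z [-0.001  0.259 -0.966] y [ 1.     0.001 -0.001] F shelf [ 0.7 -2.5  1.7] q [-0.55  0.79  1.64  0.34  0.82 -0.55]
goal (-9, -60, 43) dp [ 0.18  0.59 -0.06] rot [-0.  -0.1 -0.1]
```

```bash
python3 -m crank '[{"dp":[0.0404,0.162,0],"angular":[0,0,0]},{"dp":[0.0404,0.162,0],"angular":[0,0,0]},{"dp":[0.0404,0.162,0],"angular":[0,0,0]},{"dp":[0.0404,0.162,0],"angular":[0,0,0]},{"dp":[0.0404,0.162,0],"angular":[0,0,0]},{"dp":[0.0404,0.162,0],"angular":[0,0,0]},{"dp":[0.0404,0.162,0],"angular":[0,0,0]},{"dp":[0.0404,0.162,0],"angular":[0,0,0]},{"dp":[0.0404,0.162,0],"angular":[0,0,0]},{"dp":[0.0404,0.162,0],"angular":[0,0,0]}]'
python3 -c "from h import *; where()"
python3 -m crank '[{"dp":[0.0242,0.097,0],"angular":[0,0,0]},{"dp":[0.0242,0.097,0],"angular":[0,0,0]},{"dp":[0.0242,0.097,0],"angular":[0,0,0]},{"dp":[0.0242,0.097,0],"angular":[0,0,0]},{"dp":[0,0,0],"angular":[0,0,0]}]'
python3 -c "from h import *; where()"
```

```text
t: 18.55
tcp_pos: [0.5897, -0.0918, 0.0448]
tool_rot: [0.781, 0.611, 0.103, -0.081]
force: [-1.7, -5.4, 1.5]
finger_gap: 0.551
gripper_force: 2.3
t 18.55 tcp shelf mm [-10.  -28.5  44.8] z [-0.001  0.259 -0.966] y [ 1.     0.001 -0.001] F shelf [-0.4 -5.6  1.5] q [-0.46  0.79  1.65  0.36  0.8  -0.49]
t: 19.05
tcp_pos: [0.5926, -0.0797, 0.0448]
tool_rot: [0.781, 0.611, 0.103, -0.081]
force: [-0.6, -1.8, 0.5]
finger_gap: 0.55
gripper_force: 1.4
t 19.05 tcp shelf mm [-10.2 -16.1  44.8] z [-0.002  0.26  -0.966] y [ 1.     0.001 -0.002] F shelf [-0.1 -1.9  0.5] q [-0.44  0.79  1.65  0.37  0.79 -0.47]
```

Now I'll close the last ~10 mm slowly while watching the force.

```bash
python3 -m crank '[{"dp":[0.0162,0.065,0],"angular":[0,0,0]},{"dp":[0.0162,0.065,0],"angular":[0,0,0]},{"dp":[0.0162,0.065,0],"angular":[0,0,0]},{"dp":[0.0081,0.032,0],"angular":[0,0,0]},{"dp":[0,0,0],"angular":[0,0,0]}]'
python3 -c "from h import *; where()"
python3 -m crank '[{"dp":[0.0081,0.032,0],"angular":[0,0,0]},{"dp":[0.0081,0.032,0],"angular":[0,0,0]},{"dp":[0,0,0],"angular":[0,0,0]}]'
python3 - <<'E'
from h import *; from station import vision
where()
s=vision.snapshot("scene"); cv2.imwrite("pics/scene3.png",cv2.resize(s["image"][170:330,220:460],None,fx=3.3,fy=3.3,interpolation=cv2.INTER_CUBIC))
E
```

```text
t: 19.55
tcp_pos: [0.5942, -0.0734, 0.0448]
tool_rot: [0.781, 0.611, 0.103, -0.081]
force: [-1.4, -3.9, 1.8]
finger_gap: 0.552
gripper_force: 2.2
t 19.55 tcp shelf mm [-10.1  -9.6  44.8] z [-0.002  0.259 -0.966] y [ 1.     0.001 -0.001] F shelf [-0.4 -4.1  1.8] q [-0.43  0.79  1.65  0.37  0.79 -0.46]
t: 19.85
tcp_pos: [0.5947, -0.0716, 0.0449]
tool_rot: [0.781, 0.611, 0.103, -0.081]
force: [-2.4, -4.9, 1.0]
finger_gap: 0.549
gripper_force: 2.3
t 19.85 tcp shelf mm [-10.1  -7.7  44.9] z [-0.001  0.259 -0.966] y [ 1.     0.001 -0.001] F shelf [-1.1 -5.4  1. ] q [-0.43  0.79  1.65  0.37  0.79 -0.46]
```

```bash
python3 -m crank '[{"dp":[0.0081,0.032,0],"angular":[0,0,0]},{"dp":[0.0081,0.032,0],"angular":[0,0,0]},{"dp":[0,0,0],"angular":[0,0,0]}]'
python3 -c "from h import *; where()"
python3 -m crank '[{"dp":[0.0081,0.032,0],"angular":[0,0,0]},{"dp":[0,0,0],"angular":[0,0,0]}]'
python3 -c "from h import *; where()"
```

```text
t: 20.2
tcp_pos: [0.5952, -0.0696, 0.0448]
tool_rot: [0.781, 0.611, 0.103, -0.081]
force: [-1.6, -4.5, 1.4]
finger_gap: 0.549
gripper_force: 2.3
t 20.2 tcp shelf mm [-10.1  -5.6  44.8] z [-0.002  0.259 -0.966] y [ 1.     0.001 -0.001] F shelf [-0.4 -4.8  1.4] q [-0.43  0.79  1.65  0.37  0.79 -0.45]
t: 20.4
tcp_pos: [0.5953, -0.0695, 0.0448]
tool_rot: [0.781, 0.611, 0.102, -0.081]
force: [-2.6, -7.2, 2.3]
finger_gap: 0.551
gripper_force: 3.7
t 20.4 tcp shelf mm [-10.1  -5.5  44.8] z [-0.001  0.258 -0.966] y [ 1.     0.002 -0.001] F shelf [-0.7 -7.6  2.3] q [-0.42  0.79  1.65  0.37  0.79 -0.45]
```

It has shut tight: the advance stopped at the predicted position and the force is rising. I'll press a little firmer, withdraw and inspect.

```bash
python3 -m crank '[{"dp":[0.0081,0.032,0],"angular":[0,0,0]},{"dp":[0.0081,0.032,0],"angular":[0,0,0]},{"dp":[0,0,0],"angular":[0,0,0]},{"dp":[0,0,0],"angular":[0,0,0]}]'
python3 -c "from h import *; where()"
python3 -m crank '[{"dp":[-0.016,-0.064,0],"angular":[0,0,0]},{"dp":[-0.04,-0.16,0],"angular":[0,0,0]},{"dp":[-0.16,-0.64,0],"angular":[0,0,0]},{"dp":[-0.16,-0.64,0],"angular":[0,0,0]},{"dp":[-0.16,-0.64,0.2],"angular":[0,0,0]},{"dp":[0,0,0.9],"angular":[0,0,0]},{"dp":[0,0,0.9],"angular":[0,0,0]},{"dp":[0,0,0.9],"angular":[0,0,0]},{"dp":[0,0,0.9],"angular":[-7.3,1.8,0]},{"dp":[0,0,0.9],"angular":[-7.3,1.8,0]},{"dp":[0,0,0.9],"angular":[0,0,0]},{"dp":[0,0,0.9],"angular":[0,0,0]}]'
python3 -c "from h import *; where()"
```

```text
t: 20.8
tcp_pos: [0.5954, -0.0693, 0.0449]
tool_rot: [0.781, 0.611, 0.101, -0.08]
force: [-5.6, -12.7, 3.4]
finger_gap: 0.552
gripper_force: 6.6
t 20.8 tcp shelf mm [-10.   -5.3  44.9] z [-0.001  0.256 -0.967] y [ 1.     0.002 -0.   ] F shelf [ -2.4 -13.7   3.4] q [-0.42  0.79  1.65  0.36  0.79 -0.45]
t: 22.0
tcp_pos: [0.5795, -0.1282, 0.2407]
tool_rot: [0.787, 0.617, 0.0, -0.002]
force: [0.6, -0.4, -1.5]
finger_gap: 0.55
gripper_force: 0.0
t 22.0 tcp shelf mm [-11.1 -66.3 240.7] z [-0.003  0.002 -1.   ] y [ 1.     0.004 -0.003] F shelf [ 0.6 -0.2 -1.5] q [-0.41  0.49  1.52  0.    1.13 -0.17]
```

```bash
python3 -m crank '[{"dp":[-0.5,0.95,0.5],"angular":[0,0,0]},{"dp":[-0.5,0.95,0.5],"angular":[0,0,0]},{"dp":[-0.5,0.95,0],"angular":[0,0,0]},{"dp":[-0.5,0.95,0],"angular":[0,0,0]},{"dp":[-0.5,0.95,0],"angular":[0,0,0]},{"dp":[-0.5,0.95,0],"angular":[0,0,0]},{"dp":[-0.5,0.95,0],"angular":[0,0,0]},{"dp":[0,0.95,0],"angular":[0,0,0]},{"dp":[0,0.95,0],"angular":[0,0,0]},{"dp":[0,0.95,0],"angular":[0,0,0]},{"dp":[0,0.95,0],"angular":[0,0,0]},{"dp":[0,0,0],"angular":[0,0,0]}]'
python3 - <<'E'
from h import *; from station import vision
s=vision.snapshot("top")
cv2.imwrite("pics/top4.png",cv2.resize(s["image"][150:350,190:450],None,fx=3,fy=3))
T=np.load("T.npz"); T=(T["O"],T["R"])
for n,k,p in books(s,T):
    rr=cv2.minAreaRect((p*1000).astype(np.float32))
    print(n,k,np.round(rr[0],1),np.round(rr[1],1),round(rr[2],1), "x",np.round(1000*np.percentile(p[:,0],[1,99])),"y",np.round(1000*np.percentile(p[:,1],[1,99])))
# per-book front edge in the row
for n,k,p in books(s,T):
    if k>1000 and abs(p[:,1].mean()-.135)<.03:
        for a,b,nm in((84,108,'c'),(112,130,'b'),(136,164,'d'),(170,186,'a')):
            m=(p[:,1]*1000>a)&(p[:,1]*1000<b); print(nm,np.percentile(p[m,0]*1000,[1,99]).round(1))
E
```

```text
t: 23.2
tcp_pos: [0.4735, 0.186, 0.2696]
tool_rot: [0.787, 0.617, -0.0, -0.002]
force: [-0.2, -0.1, -0.3]
finger_gap: 0.552
gripper_force: 0.0
book 1807 [ 42.5 133.5] [139.7 105.1] 0.2 x [-27.  73.] y [ 81. 185.]
foot 523 [-11.1  22.4] [34.5 98.4] 89.0 x [-60.  36.] y [ 6. 39.]
c [-26.9  73.1]
b [-24.7  72.4]
d [-26.7  72.9]
a [-26.6  71.8]
```

View pics/top4.png

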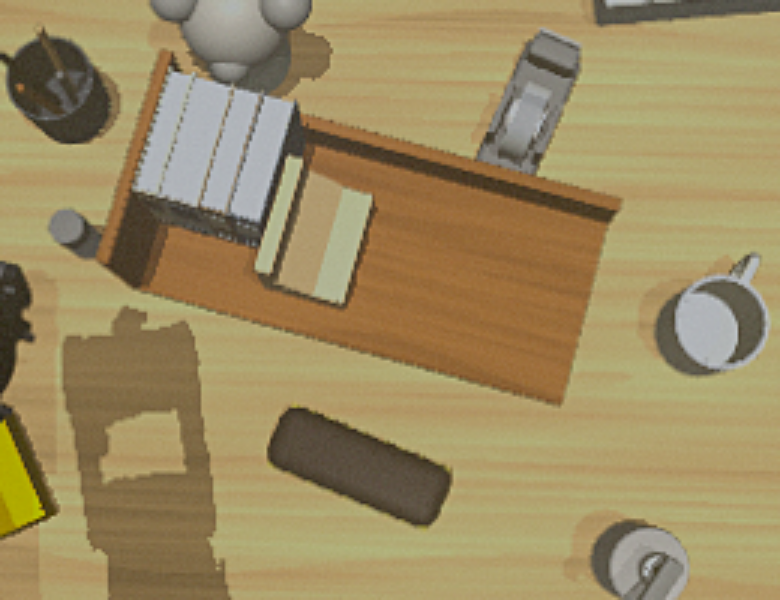

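The picture shows the four books flush at the back board and shut tight between the end panel (140,150) and the bookend (310,240). The bookend's foot face is at y ≈ 6–7 mm, as wanted. The bystanders in view have not moved. Handing in.

```bash
python3 -c "
from station import order
print(order.sign_off())"
```

```text
the job is handed in; nothing more can be done
None
```

The job is handed in at about 23 s of robot time: all four books are against the back board and shut tight between the bookend and the end panel, and no bystander in the final picture has moved.

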